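Close the bead tray: hook the lid's tongue and swing it down

TASK

Close the steel tray of finished beads with its own lid, the larger aluminium one with the tongue: hold the lid by its wooden grip, tilt it tongue-end down, hook the tongue under the tray's lip, then swing the other end down until the lid lies flat and fully home on the rim, and let go. Leave the smaller lid without a tongue where it lies.

Things in the scene. Friction and masses are not known exactly. Their poses are not given: they have to be found in the camera images.
- lid_grip (a point): Wooden grip of the tray's lid: upright board 60 mm long (x), 14 mm thick (y), 40 mm high, amid a 6 mm aluminium plate of 120 (x) by 110 mm (y), about 0.26 kg. Pinch it across y. This point: centre of its length and thickness, 24 mm above the plate's top, 30 mm above the lid's underside. x points away from the tongue, z up. Lid starts flat on the bench, tongue roughly towards the robot.
- lid_tongue (a point): Middle of the free end edge of the lid's tongue, half-way through its thickness (3 mm above the lid's underside). The tongue is 60 mm wide, 34 mm long, 6 mm thick, level with the plate, in the middle of its -x edge. This point is 94 mm in -x and 27 mm below the grip point; same axes.
- tray: Steel tray, fixed; lip roughly towards robot (sizes in mm). Origin on bench under the plate centre of a seated lid (axes then agree); x from lip to end tabs, z up. Rim z 45. Lip: x -108 to -68, underside z 71, top 75; slot below it: end wall x -104, side posts 90 apart. Two tabs at x +70, 32 above rim: lid cannot drop in flat. Side guides y +-67, 8 above rim. Seated tongue ends at x -94; play +-10 in x, +-12 in y.
- spare_grip (a point): Grip of a smaller lid of another box, to be left where it lies: plate 90 by 80 by 6 mm without a tongue, same wooden grip. This point is in its middle, 24 mm above the plate's top.
Not all that is in view belongs to the job. Leave any green or pink look-alike of the part that bears lid_grip alone.

How it is judged:
By the outcome, as a careful person would: the job done as asked, in the order asked, and still so for the second after the job is handed in, with the robot touching nothing.
It also fails if it takes over 38 s, if anything falls off the work surface, if the arm or the gripper's body presses on something with over 40 N, if the wrist force passes 120 N, or if a joint passes its speed limit or range.

ROBOT

A 6-joint arm with a two-finger parallel gripper is mounted at the origin on the work surface. World frame = base frame: x ahead of the robot, y to its left, z up, the work surface at z = 0. Lengths are in mm, angles in rad, forces in N, time in s.
With the tool pointing down it reaches from about 275 to 750 mm from the base axis. Payload 10.2 kg.
Tool frame: the origin (TCP) lies between the finger pads; the fingertips stand 11 mm ahead of it and the grasp point (between the pads) lies 8 mm behind it (env.finger_overhang is the distance from the TCP to the fingertips, in mm); z points along the fingers, y is the line along which they close (so a half turn about z gives the same grasp; the last joint's range is limited). The gripper opens to 88 mm and grips with 3 to 60 N. Pads are 18 mm wide; open, the fingers measure 123 mm over their backs; the gripper's body (75 mm by 187 mm) begins 45 mm behind the grasp point.
Start: joints at [0.956, 0.313, 1.498, -0, 1.331, -0.223], TCP at [200.486, 485.218, 249.72] pointing down, gripper open.
Joint ranges: [-2.94, 2.94], [-0.97, 2.17], [0.19, 2.56], [-1.23, 4.37], [0.02, 3.11], [-2.88, 2.88]. Speed limits (rad/s): [2.39, 2.39, 3.01, 3.14, 3.14, 3.14].

INTERFACE

Orientations are given as a unit quaternion [x, y, z, w].
In Python, from rig import env, viewer gives the robot as it stands.
- The arm moves only by the tool move_arm, never from a script. Its argument "motion" is a list of rows, each an object of numbers: "gripper": the gripper's target within -1 to 1 (fully open at 1, half-way at 0, shut at -1); "tx", "ty", "tz": the shift along the tool's x, y, z in units of 0.025 m (1.0 is 0.025 m); "spin": the turn about the tool's z in units of 8 degrees (1.0 is 8 degrees). A call has 1 to 5 rows; each row shifts and turns the commanded pose from where the row before left it, along the tool's axes as they then stand; what a row does not reach is not made up. A row lasts 1/10 s, in which the tool goes at most 50 mm and 8.59 degrees, less where a joint would pass 70% of its speed; a pose out of reach is approached as far as the arm can. A call with a number of a shift or a turn outside -1 to 1 is refused whole. A call with a gripper value outside its range is refused whole. The fingers move at their own pace and stop on an object; "force" is the grip in N (left out, the last holds). Time passes only in rows, so rows that do not move let the fingers close. It gives the time, the measured TCP pose, the force, the opening and the grip force at its end, in the units of the state.
- env.sense(): the state, without advancing time (a new reading comes with each control period).
- viewer.snapshot(name): name is "side" or "top" or "wrist"; returns a dict with "image" (400x640x3 uint8, blue, green, red), "fx", "fy", "cx", "cy" (pixels), "world_from_camera" (4x4, takes a point from camera to world coordinates). Camera axes: x right, y down, z forward; pixel columns grow to the right and rows downward; lengths in mm; the calibration is good to about 2 mm. A picture is of the moment at which its call begins. There is no depth.
- env.close_job(): hands the job in; it is judged then, once.
The state is a dict: "t": time; "joint_positions": joint angles; "joint_vel": joint speeds; "joint_efforts": joint torques, N m; "position": TCP position; "orientation": TCP orientation; "ft_force": force on the tool from outside, world axes, zero at the start; "ft_torque": the same for the moment, N m; "width": finger opening in mm; "finger_force": force on a finger pad.
Only numpy, scipy, OpenCV 4.12 (cv2) and the standard library are available. Lean on these libraries where they do the work, as an engineer would, in place of code of your own. Each camera call takes 0.05 s, during which the arm holds its last target. There are 200 camera calls.

## Working session

There is one attempt and no reset: what is moved stays moved. The work goes in short steps, Python scripts to look and compute and a tool call to move; the robot and the scene stay as the last step left them, time stands still between calls to the robot, and variables do not carry over. Pictures are saved under pics/ and viewed, at most 13 in all, crops included, and the job is handed in when it is done.

Besides the shell and the picture viewer there is one more tool, called after "Call:" by a JSON object that holds its "method" and its "body", one argument or row to a line. move_arm: Moves the arm, as the interface text tells. Shifts and turns lie within -1 to 1; 1 stands for 0.025 m of shift or 8 degrees of turn. Its arguments: {"type":"object","properties":{"motion":{"type":"array","items":{"type":"object","properties":{"gripper":{"type":"number"},"tx":{"type":"number","minimum":-1,"maximum":1},"ty":{"type":"number","minimum":-1,"maximum":1},"tz":{"type":"number","minimum":-1,"maximum":1},"spin":{"type":"number","minimum":-1,"maximum":1}}}},"force":{"type":"number"}},"required":["motion"]}

```bash
mkdir -p pics; ls; cat > h.py <<'E'
import numpy as np, cv2
from rig import env, viewer
def snap(n,f):
    s=viewer.snapshot(n); cv2.imwrite('pics/'+f+'.png',s['image']); np.savez('pics/'+f+'.npz',**s); return s
def ray(s,u,v):
    T=np.array(s['world_from_camera']); d=T[:3,:3]@np.array([(u-s['cx'])/s['fx'],(v-s['cy'])/s['fy'],1]); return T[:3,3],d
def onz(s,u,v,z):
    o,d=ray(s,u,v); return o+d*(z-o[2])/d[2]
def proj(s,p):
    T=np.linalg.inv(np.array(s['world_from_camera'])); q=T[:3,:3]@np.array(p)+T[:3,3]; return np.array([s['fx']*q[0]/q[2]+s['cx'],s['fy']*q[1]/q[2]+s['cy']])
def tri(s1,a,s2,b):
    o1,d1=ray(s1,*a);o2,d2=ray(s2,*b)
    k=np.linalg.lstsq(np.stack([d1,-d2],1),o2-o1,rcond=None)[0]
    return (o1+d1*k[0]+o2+d2*k[1])/2, np.linalg.norm(o1+d1*k[0]-o2-d2*k[1])
E
python3 - <<'E'
from h import *
t=snap('top','top0'); s=snap('side','side0')
for x in(t,s): print(np.round(x['world_from_camera'],2).tolist(),x['fx'],x['cx'],x['cy'])
print(env.sense())
E
```

```text
pics
[[-0.01, -1.0, 0.07, 279.17], [-1.0, 0.01, -0.03, 162.39], [0.03, -0.07, -1.0, 1300.76], [0.0, 0.0, 0.0, 1.0]] 485.4709912584605 318.2020666990628 198.72234963334546
[[-1.0, -0.07, 0.06, 317.66], [-0.09, 0.58, -0.81, 1092.51], [0.02, -0.81, -0.58, 739.44], [0.0, 0.0, 0.0, 1.0]] 466.41931670187853 320.2452379142277 196.19765801492912
{'t': 0.1, 'joint_positions': array([ 9.55587400e-01,  3.13395858e-01,  1.49835220e+00, -1.24064829e-05,
        1.33097735e+00, -2.23427546e-01]), 'joint_vel': array([-0.00110544, -0.00313221, -0.00148729,  0.00180949, -0.00087435,
       -0.00097394]), 'joint_efforts': array([ 1.78739523e-03, -4.02809250e+01, -2.52642435e+01,  6.95147272e-02,
        3.42325342e-02, -8.75112300e-05]), 'position': array([200.37192597, 485.0412676 , 249.22071271]), 'orientation': array([ 1.94638788e-01,  9.80874825e-01, -5.19761648e-04, -2.25090052e-04]), 'ft_force': array([ 0.12220069, -0.27288656,  0.67955259]), 'ft_torque': array([-0.04087791, -0.04780414,  0.05442569]), 'finger_force': 0.0, 'width': 87.93604475268738}
```

View pics/top0.png

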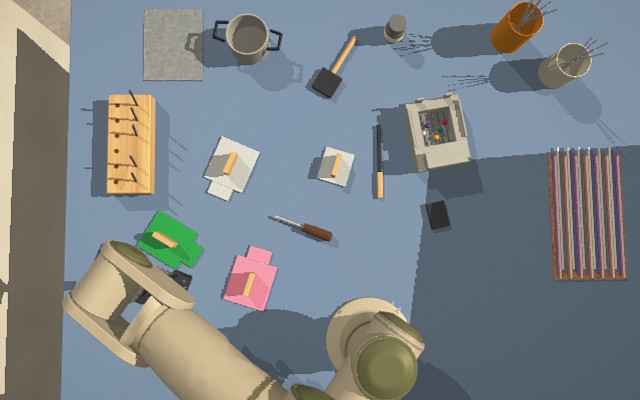

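View pics/side0.png

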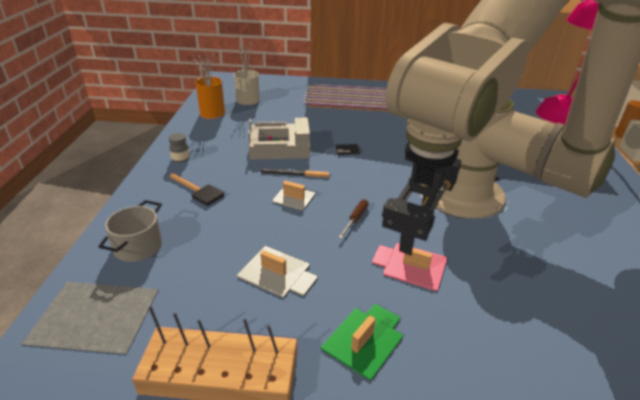

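```bash
python3 - <<'E'
from h import *
t=dict(np.load('pics/top0.npz')); s=dict(np.load('pics/side0.npz'))
im=t['image']; hsv=cv2.cvtColor(im,cv2.COLOR_BGR2HSV)
print('lid hsv',hsv[180,240],hsv[190,217],'grip',hsv[163,231],'tray',hsv[155,430],'bench',hsv[200,300])
wood=cv2.inRange(hsv,(8,60,120),(25,255,255))
alu=cv2.inRange(hsv,(0,0,150),(180,50,255))
for nm,m,r in(('grip',wood,(195,130,70,75)),('lid',alu,(195,130,70,75)),('spare',alu,(310,140,50,50))):
    z=np.zeros_like(m); x,y,w,h=r; z[y:y+h,x:x+w]=m[y:y+h,x:x+w]
    c=max(cv2.findContours(z,0,2)[0],key=cv2.contourArea)
    print(nm,cv2.contourArea(c),cv2.minAreaRect(c),cv2.approxPolyDP(c,3,True)[:,0].tolist())
a=cv2.resize(im[125:205,195:275],(400,400),interpolation=2)
b=cv2.resize(im[85:175,395:485],(400,400),interpolation=2)
cv2.imwrite('pics/crop.png',np.hstack([a,b]))
E
```

```text
lid hsv [ 27  25 202] [ 26  19 225] grip [ 18 128 237] tray [ 21  39 204] bench [105  62 174]
grip 172.0 ((230.0927734375, 162.54124450683594), (8.528907775878906, 23.454496383666992), 23.96249008178711) [[233, 151], [222, 171], [227, 174], [237, 157]]
lid 2062.5 ((228.87933349609375, 169.94830322265625), (42.01805877685547, 58.56267547607422), 23.198591232299805) [[221, 136], [213, 154], [220, 156], [211, 160], [208, 175], [204, 176], [212, 180], [207, 191], [228, 201], [233, 188], [241, 193], [259, 151]]
spare 943.0 ((335.6098937988281, 165.82644653320312), (30.304662704467773, 33.63422393798828), 16.389541625976562) [[326, 146], [318, 177], [345, 186], [354, 154]]
```

View pics/crop.png

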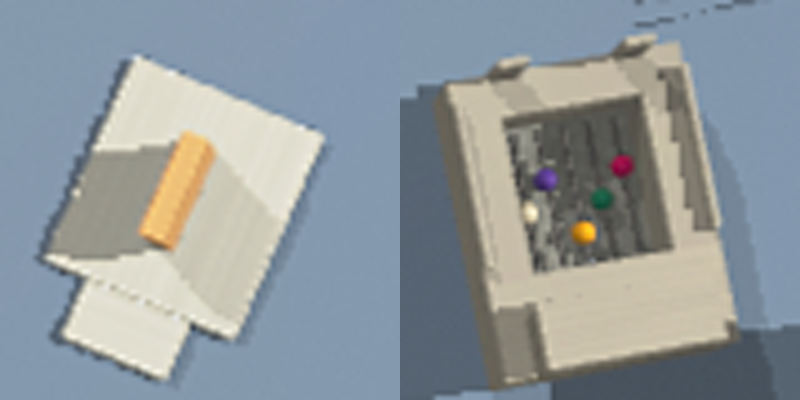

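```bash
python3 - <<'E'
from h import *
t=dict(np.load('pics/top0.npz'))
L=lambda x,y,z:onz(t,x/5+195-.4,y/5+125-.4,z)[:2]
c=[L(*p,6) for p in((137,55),(325,133),(235,342),(45,258))]; print(np.round(c,1)); ctr=np.mean(c,0)
e=[L(*p,6) for p in((62,335),(166,381))]; d=ctr-np.mean(e,0)
x1=(c[0]+c[1]-c[2]-c[3])
print('lid ctr',ctr,'yaw',np.degrees(np.arctan2(d[1],d[0])),np.degrees(np.arctan2(x1[1],x1[0])),np.linalg.norm(d),np.linalg.norm(x1)/2)
g=[L(*p,46) for p in((183,133),(213,147),(141,235),(170,248))];print('grip top',np.mean(g,0),(g[0]+g[1]-g[2]-g[3])/2)
R=lambda x,y,z:onz(t,(x-400)/4.444+395-.4,y/4.444+85-.4,z)[:2]
f=[R(550,375,75),R(737,325,75)]; k=[R(512,62,77),R(635,42,77)]; i=[R(537,303,75)]
print('lipfront',f,'lip inner left',i,'tabs',k)
d=np.mean(k,0)-np.mean(f,0);print(d,np.linalg.norm(d),np.degrees(np.arctan2(d[1],d[0])))
for a,b in((f),(k)): v=a-b; print('ydir',np.linalg.norm(v),np.degrees(np.arctan2(v[1],v[0]))-90)
q=env.sense();print(q['position'])
E
```

```text
[[547.2 384.6]
 [504.2 283.9]
 [391.9 331.9]
 [437.7 433. ]]
lid ctr [470.26700366 358.33868428] yaw -23.599659050304183 -23.494424615560682 94.252226292914 120.89915925144356
grip top [467.50908752 356.87037148] [ 52.96833964 -21.79039266]
lipfront [array([ 443.792158  , -153.21850571]), array([ 472.18010474, -262.82651231])] lip inner left [array([ 485.70554043, -146.80369503])] tabs [array([ 626.84385551, -135.46066347]), array([ 638.49706947, -207.82061659])]
[174.68433113  36.38186898] 178.43277706526584 11.764925319493528
ydir 113.22451426440914 14.520277159840006
ydir 73.29229298816736 9.148651058685601
[200.37192597 485.0412676  249.22071271]
```

Call:
{"method": "move_arm", "body": {
  "motion": [
    {"tx": -1,"gripper": 1,"spin": 0.13},
    {"tx": -1},
    {"tx": -1},
    {"tx": -1},
    {"tx": -1,"ty": -0.2}
  ]
}}

```text
invalid input
```

Call:
{"method": "move_arm", "body": {
  "motion": [
    {"tx": -1,"tz": 0.5},
    {"tx": -1,"tz": 0.5},
    {"tx": -1,"tz": 0.5},
    {"tx": -1,"tz": 0.5},
    {"tx": -1,"tz": 0.5,"ty": -0.2}
  ]
}}

```text
invalid input
```

Call:
{"method": "move_arm", "body": {
  "motion": [
    {"tx": -1,"tz": 0.5},
    {"tx": -0.9,"ty": -0.2,"tz": 0.5},
    {},
    {}
  ]
}}

```text
invalid input
```

```bash
python3 - <<'E'
from h import *
w=snap('wrist','w1'); q=env.sense(); print(q['position'],q['orientation'],q['width'],q['ft_force'])
hsv=cv2.cvtColor(w['image'],cv2.COLOR_BGR2HSV)
wood=cv2.inRange(hsv,(8,80,120),(25,255,255))
for c in cv2.findContours(wood,0,2)[0]:
    if cv2.contourArea(c)>300:
        p=cv2.approxPolyDP(c,4,True)[:,0]; print(cv2.contourArea(c),p.tolist(),[np.round(onz(w,*a,46)[:2]).tolist() for a in p])
E
```

```text
[200.37000789 485.07347836 249.30349757] [ 1.94634990e-01  9.80875622e-01 -4.42758714e-04 -1.95236145e-04] 88.05700666453683 [ 0.43956784 -0.53533215  0.02733252]
1301.0 [[513, 276], [506, 253], [452, 272], [479, 303], [487, 277]] [[424.0, 671.0], [386.0, 669.0], [387.0, 598.0], [449.0, 620.0], [412.0, 639.0]]
502.0 [[347, 201], [352, 216], [395, 221], [396, 212]] [[241.0, 504.0], [262.0, 503.0], [288.0, 550.0], [277.0, 555.0]]
1112.0 [[184, 165], [161, 172], [173, 218], [193, 207]] [[127.0, 344.0], [124.0, 315.0], [180.0, 297.0], [176.0, 327.0]]
```

View pics/w1.png

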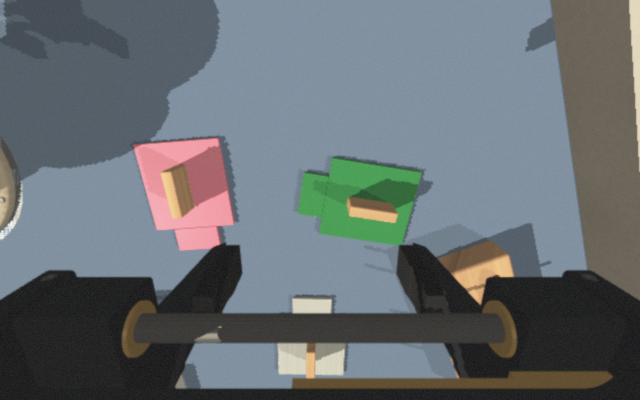

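The arm has not moved. This view shows the pink lid (183,190), the green lid (370,200) and the target lid at the bottom (311,335). I'll resend the move with complete rows.

Call:
{"method": "move_arm", "body": {
  "motion": [
    {"tx": -1,"ty": 0,"tz": 0,"spin": 0.13,"gripper": 1},
    {"tx": -1,"ty": 0,"tz": 0,"spin": 0,"gripper": 1},
    {"tx": -1,"ty": 0,"tz": 0,"spin": 0,"gripper": 1},
    {"tx": -1,"ty": 0,"tz": 0,"spin": 0,"gripper": 1},
    {"tx": -1,"ty": -0.2,"tz": 0,"spin": 0,"gripper": 1}
  ]
}}

```text
t: 0.65
position: [314.2, 430.8, 249.4]
orientation: [0.203, 0.979, -0.0, -0.0]
ft_force: [-0.4, 0.1, -0.1]
width: 88.3
finger_force: 0.0
```

Call:
{"method": "move_arm", "body": {
  "motion": [
    {"tx": -1,"ty": 0,"tz": 0.5,"spin": 0,"gripper": 1},
    {"tx": -1,"ty": 0,"tz": 0.5,"spin": 0,"gripper": 1},
    {"tx": -1,"ty": 0,"tz": 0.5,"spin": 0,"gripper": 1},
    {"tx": -1,"ty": 0,"tz": 0.5,"spin": 0,"gripper": 1},
    {"tx": -1,"ty": -0.2,"tz": 0.5,"spin": 0,"gripper": 1}
  ]
}}

```text
t: 1.15
position: [426.8, 376.4, 186.4]
orientation: [0.203, 0.979, -0.0, -0.0]
ft_force: [-0.2, -0.6, -0.3]
width: 87.9
finger_force: 0.0
```

Call:
{"method": "move_arm", "body": {
  "motion": [
    {"tx": -0.9,"ty": 0,"tz": 0.5,"spin": 0,"gripper": 1},
    {"tx": -0.8,"ty": 0,"tz": 0.5,"spin": 0,"gripper": 1},
    {"tx": 0,"ty": 0,"tz": 0,"spin": 0,"gripper": 1},
    {"tx": 0,"ty": 0,"tz": 0,"spin": 0,"gripper": 1}
  ]
}}

```text
t: 1.55
position: [464.6, 359.9, 162.1]
orientation: [0.204, 0.979, -0.0, -0.0]
ft_force: [-0.2, 0.5, 0.8]
width: 88.3
finger_force: 0.0
```

```bash
python3 - <<'E'
from h import *
w=snap('wrist','w2'); q=env.sense(); print(q['position'],q['orientation'],q['width'],q['ft_force'])
hsv=cv2.cvtColor(w['image'],cv2.COLOR_BGR2HSV)
wood=cv2.inRange(hsv,(8,80,120),(25,255,255))
for c in cv2.findContours(wood,0,2)[0]:
    if cv2.contourArea(c)>300:
        p=cv2.approxPolyDP(c,4,True)[:,0]; print(cv2.contourArea(c),p.tolist(),[np.round(onz(w,*a,46)[:2]).tolist() for a in p])
E
```

```text
[464.4174688  360.25572992 162.58717183] [ 2.03394691e-01  9.79096824e-01  8.77352947e-05 -3.39004344e-05] 87.9136380123876 [ 0.52876943  0.62974242 -0.45732803]
871.5 [[315, 165], [314, 232], [326, 233], [328, 173], [315, 172]] [[433.0, 369.0], [491.0, 343.0], [497.0, 353.0], [444.0, 377.0], [439.0, 367.0]]
25302.0 [[552, 0], [535, 10], [547, 90], [533, 92], [512, 80], [549, 257], [565, 270], [601, 274], [628, 265], [610, 248], [613, 244], [639, 261], [639, 239], [605, 212], [614, 209], [639, 228], [639, 202], [600, 174], [608, 169], [639, 191], [639, 100], [575, 81], [583, 76], [639, 88], [639, 45], [566, 30], [564, 23], [639, 31], [639, 0]] [[390.0, 577.0], [392.0, 565.0], [451.0, 563.0], [449.0, 553.0], [433.0, 539.0], [605.0, 540.0], [626.0, 552.0], [645.0, 584.0], [645.0, 609.0], [619.0, 595.0], [615.0, 598.0], [645.0, 619.0], [620.0, 621.0], [579.0, 594.0], [579.0, 602.0], [608.0, 622.0], [581.0, 624.0], [540.0, 594.0], [538.0, 601.0], [570.0, 624.0], [489.0, 630.0], [454.0, 585.0], [452.0, 591.0], [479.0, 631.0], [447.0, 633.0], [414.0, 584.0], [409.0, 583.0], [437.0, 634.0], [416.0, 636.0]]
```

View pics/w2.png

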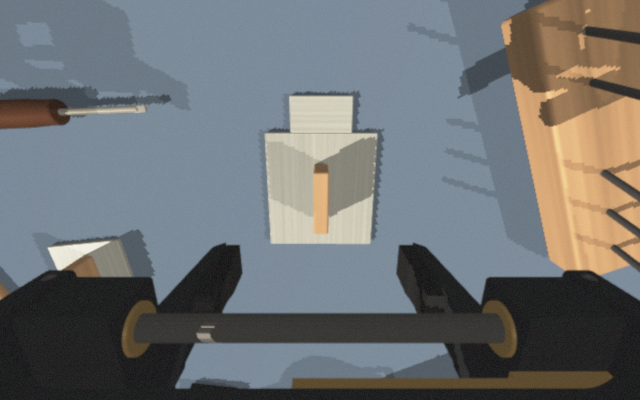

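The target lid's grip runs from (320,165) to (320,233) in the picture, square between the fingers, with the tongue at (320,112). I'll grasp about 10 mm to +x of centre so the tongue end hangs down.

Call:
{"method": "move_arm", "body": {
  "motion": [
    {"tx": -0.53,"ty": 0,"tz": 0.9,"spin": 0,"gripper": 1},
    {"tx": 0,"ty": 0,"tz": 1,"spin": 0,"gripper": 1},
    {"tx": 0,"ty": 0,"tz": 1,"spin": 0,"gripper": 1},
    {"tx": 0,"ty": 0,"tz": 1,"spin": 0,"gripper": 1},
    {"tx": 0,"ty": 0,"tz": 1,"spin": 0,"gripper": 1}
  ]
}}

```text
t: 2.1
position: [476.5, 355.5, 39.7]
orientation: [0.203, 0.979, 0.0, 0.0]
ft_force: [0.2, -0.3, -0.1]
width: 88.3
finger_force: 0.0
```

Call:
{"method": "move_arm", "body": {
  "motion": [
    {"tx": 0,"ty": 0,"tz": 0.6,"spin": 0,"gripper": 1},
    {"tx": 0,"ty": 0,"tz": 0,"spin": 0,"gripper": 0},
    {"tx": 0,"ty": 0,"tz": 0,"spin": 0,"gripper": -0.8},
    {"tx": 0,"ty": 0,"tz": 0,"spin": 0,"gripper": -0.8},
    {"tx": 0,"ty": 0,"tz": 0,"spin": 0,"gripper": -0.8}
  ],
  "force": 5
}}

```text
t: 2.6
position: [477.6, 354.9, 25.9]
orientation: [0.204, 0.979, 0.001, 0.001]
ft_force: [0.2, -1.0, -0.0]
width: 58.1
finger_force: 0.0
```

Call:
{"method": "move_arm", "body": {
  "motion": [
    {"tx": 0,"ty": 0,"tz": 0,"spin": 0,"gripper": -1},
    {"tx": 0,"ty": 0,"tz": 0,"spin": 0,"gripper": -1},
    {"tx": 0,"ty": 0,"tz": 0,"spin": 0,"gripper": -1}
  ],
  "force": 5
}}

```text
t: 2.9
position: [477.1, 354.6, 24.8]
orientation: [0.204, 0.979, 0.0, 0.0]
ft_force: [-0.1, 0.5, -0.0]
width: 34.1
finger_force: 0.0
```

Call:
{"method": "move_arm", "body": {
  "motion": [
    {"tx": 0,"ty": 0,"tz": 0,"spin": 0,"gripper": -1},
    {"tx": 0,"ty": 0,"tz": 0,"spin": 0,"gripper": -1},
    {"tx": 0,"ty": 0,"tz": 0,"spin": 0,"gripper": -1},
    {"tx": 0,"ty": 0,"tz": 0,"spin": 0,"gripper": -1}
  ],
  "force": 5
}}

```text
t: 3.3
position: [477.1, 354.7, 24.7]
orientation: [0.204, 0.979, 0.0, 0.0]
ft_force: [0.5, 0.5, -0.1]
width: 13.8
finger_force: 5.0
```

Call:
{"method": "move_arm", "body": {
  "motion": [
    {"tx": 0,"ty": 0,"tz": -0.4,"spin": 0,"gripper": -1},
    {"tx": 0,"ty": 0,"tz": -0.4,"spin": 0,"gripper": -1},
    {"tx": 0,"ty": 0,"tz": -0.4,"spin": 0,"gripper": -1},
    {"tx": 0,"ty": 0,"tz": -0.2,"spin": 0,"gripper": -1},
    {"tx": 0,"ty": 0,"tz": 0,"spin": 0,"gripper": -1}
  ],
  "force": 5
}}

```text
t: 3.8
position: [477.5, 354.8, 60.8]
orientation: [0.204, 0.979, 0.001, 0.001]
ft_force: [-0.0, -0.5, -3.3]
width: 14.1
finger_force: 5.0
```

```bash
cat > look.py <<'E'
import sys
from h import *
n,x,y,w,h=sys.argv[1],*map(int,sys.argv[2:6])
s=snap('side',n); c=s['image'][y:y+h,x:x+w]; cv2.imwrite('pics/'+n+'c.png',cv2.resize(c,None,fx=4,fy=4,interpolation=2))
q=env.sense(); print(q['t'],q['position'],q['width'],q['finger_force'],q['ft_force'],q['ft_torque'])
E
python3 look.py s1 200 190 180 140
```

```text
3.85 [477.15704572 354.64446213  60.09091992] 13.899430134673901 4.999915677763056 [-0.22533586 -0.67182746 -3.3093375 ] [-0.05976177 -0.02833262 -0.03697846]
```

View pics/s1c.png

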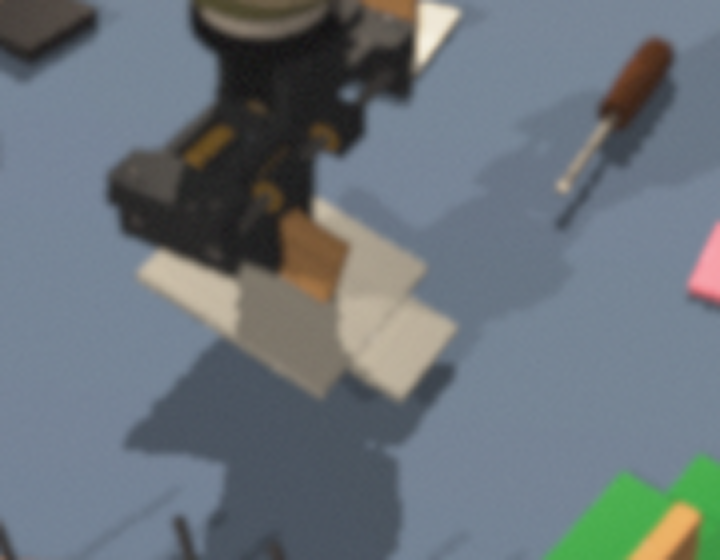

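The lid hangs tongue-down, with the tongue tip at crop (430,365), just at the bench. I'll lock the grip and lift, turning towards the tray's yaw.

Call:
{"method": "move_arm", "body": {
  "motion": [
    {"tx": 0,"ty": 0,"tz": 0,"spin": 0,"gripper": -1},
    {"tx": 0,"ty": 0,"tz": 0,"spin": 0,"gripper": -1},
    {"tx": 0,"ty": 0,"tz": -0.4,"spin": 0,"gripper": -1},
    {"tx": 0,"ty": 0,"tz": -0.6,"spin": 0,"gripper": -1},
    {"tx": 0,"ty": 0,"tz": -0.6,"spin": 0,"gripper": -1}
  ],
  "force": 20
}}

```text
t: 4.35
position: [477.1, 354.6, 100.7]
orientation: [0.204, 0.979, -0.0, -0.0]
ft_force: [-0.2, -0.3, -3.9]
width: 13.5
finger_force: 20.0
```

Call:
{"method": "move_arm", "body": {
  "motion": [
    {"tx": 0,"ty": 0,"tz": -0.8,"spin": -0.4,"gripper": -1},
    {"tx": 0,"ty": 0,"tz": -0.8,"spin": -1,"gripper": -1},
    {"tx": 0,"ty": 0,"tz": -0.8,"spin": -1,"gripper": -1},
    {"tx": 0,"ty": 0,"tz": -0.6,"spin": -1,"gripper": -1},
    {"tx": 0,"ty": 0,"tz": 0,"spin": -1,"gripper": -1}
  ]
}}

```text
t: 4.85
position: [477.8, 355.0, 177.7]
orientation: [-0.105, 0.994, 0.001, 0.002]
ft_force: [0.2, -0.2, -3.8]
width: 13.8
finger_force: 20.0
```

```bash
python3 - <<'E'
from h import *
s=snap('side','s2');t=snap('top','t2')
q=env.sense(); p=q['position']; print(q['t'],p,q['orientation'],q['finger_force'],q['ft_force'],q['ft_torque'])
a=proj(s,p-[0,0,20]).astype(int);b=proj(t,p-[0,0,20]).astype(int);print(a,b)
f=lambda i,c,k,r: cv2.resize(i[c[1]-r:c[1]+r,c[0]-r:c[0]+r],(400,400),interpolation=2)
print(a-65,b-40)
cv2.imwrite('pics/c2.png',np.hstack([f(s['image'],a,0,65),f(t['image'],b,0,40)]))
E
```

```text
4.95 [477.14663736 354.66326682 175.61159588] [-1.02645190e-01  9.94717891e-01  1.94820220e-04  4.93514045e-04] 19.998571516480297 [ 0.32318353 -0.94032249 -3.52751484] [ 0.06256574 -0.00855019 -0.02871761]
[267 213] [223 151]
[202 148] [183 111]
```

View pics/c2.png

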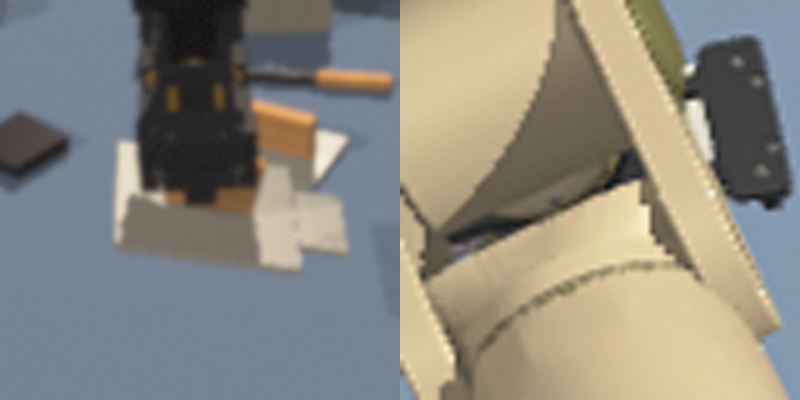

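```bash
cat > tilt.py <<'E'
from h import *
def planepts(s,pts,off,p,q):
    yaw=np.arctan2(2*q[0]*q[1],q[0]**2-q[1]**2)+np.pi  # -tool x
    X=np.array([np.cos(yaw),np.sin(yaw),0]);Y=np.array([-X[1],X[0],0])
    out=[]
    for u,v in pts:
        o,d=ray(s,u,v); k=((p+off*Y-o)@Y)/(d@Y); r=o+k*d-p; out.append((r@X,r[2]))
    return np.degrees(yaw),np.array(out)
E
python3 - <<'E'
from tilt import *
s=dict(np.load('pics/s2.npz')); q=env.sense()
P=[(202+x*.325,148+y*.325) for x,y in((117,245),(297,268))]
T=[(202+x*.325,148+y*.325) for x,y in((299,248),(347,250))]
y,o=planepts(s,P,55,q['position'],q['orientation']); print(y,o,np.degrees(np.arctan2(*(o[0]-o[1])[::-1])),np.linalg.norm(o[0]-o[1]))
y,o=planepts(s,T,30,q['position'],q['orientation']); print(y,o,np.degrees(np.arctan2(*(o[0]-o[1])[::-1])))
E
```

```text
11.783027167859055 [[ 52.57621905  -8.24122012]
 [-59.24575309 -35.84902278]] 13.868449705550596 115.17961720781743
11.783027167859055 [[-62.57275745 -40.17396421]
 [-94.33447844 -44.32493428]] 7.445840295326018
```

Call:
{"method": "move_arm", "body": {
  "motion": [
    {"tx": -0.04,"ty": -0.5,"tz": 0,"spin": 0,"gripper": -1},
    {"tx": -0.04,"ty": -1,"tz": 0,"spin": 0,"gripper": -1},
    {"tx": -0.04,"ty": -1,"tz": 0,"spin": 0,"gripper": -1},
    {"tx": -0.04,"ty": -1,"tz": 0,"spin": 0,"gripper": -1},
    {"tx": -0.04,"ty": -1,"tz": 0,"spin": 0,"gripper": -1}
  ]
}}

```text
t: 5.45
position: [504.9, 243.6, 174.5]
orientation: [-0.1, 0.995, -0.0, -0.0]
ft_force: [0.1, 0.6, -3.2]
width: 13.8
finger_force: 20.0
```

Call:
{"method": "move_arm", "body": {
  "motion": [
    {"tx": 0,"ty": -1,"tz": 0,"spin": 0,"gripper": -1},
    {"tx": 0,"ty": -1,"tz": 0,"spin": 0,"gripper": -1},
    {"tx": 0,"ty": -1,"tz": 0,"spin": 0,"gripper": -1},
    {"tx": 0,"ty": -1,"tz": 0,"spin": 0,"gripper": -1},
    {"tx": 0,"ty": -1,"tz": 0,"spin": 0,"gripper": -1}
  ]
}}

```text
t: 5.95
position: [530.1, 121.2, 174.5]
orientation: [-0.1, 0.995, -0.0, -0.0]
ft_force: [0.3, 0.7, -3.6]
width: 13.9
finger_force: 20.0
```

Call:
{"method": "move_arm", "body": {
  "motion": [
    {"tx": 0,"ty": -1,"tz": 0,"spin": 0,"gripper": -1},
    {"tx": 0,"ty": -1,"tz": 0,"spin": 0,"gripper": -1},
    {"tx": 0,"ty": -1,"tz": 0,"spin": 0,"gripper": -1},
    {"tx": 0,"ty": -0.7,"tz": 0,"spin": 0,"gripper": -1},
    {"tx": 0,"ty": 0,"tz": 0,"spin": 0,"gripper": -1}
  ]
}}

```text
t: 6.45
position: [549.0, 30.0, 174.5]
orientation: [-0.099, 0.995, -0.0, -0.0]
ft_force: [-0.1, -0.2, -2.2]
width: 13.7
finger_force: 20.0
```

```bash
python3 - <<'E'
from h import *
w=snap('wrist','w3'); q=env.sense(); print(q['t'],q['position'],q['orientation'],q['ft_force'])
o=np.array([563,-186,0]);a=np.radians(12);X=np.array([np.cos(a),np.sin(a),0]);Y=np.array([-X[1],X[0],0])
for n,p in dict(lipfL=(-108,45,75),lipfR=(-108,-45,75),lipiL=(-68,45,75),lipiR=(-68,-45,75),tabL=(70,36,77),tabR=(70,-36,77)).items(): print(n,proj(w,o+p[0]*X+p[1]*Y+[0,0,p[2]]).round())
E
```

```text
6.5 [548.72741868  31.34890172 174.44301612] [-9.98651538e-02  9.95000898e-01  1.15936234e-04 -3.88316888e-04] [-0.49383715 -0.13150702 -3.39330095]
lipfL [75. 22.]
lipfR [-54.  23.]
lipiL [90. 83.]
lipiR [-31.  85.]
tabL [119. 251.]
tabR [ 38. 252.]
```

View pics/w3.png

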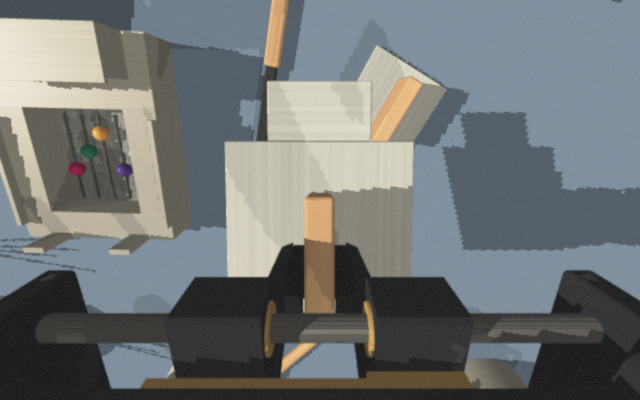

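```bash
python3 - <<'E'
from h import *
w=dict(np.load('pics/w3.npz'))
g=cv2.cvtColor(w['image'],cv2.COLOR_BGR2GRAY)
R=lambda u,v,z:onz(w,u,v,z)[:2]
def ang(a,b): d=b-a; return np.degrees(np.arctan2(d[1],d[0]))-90
fl,f0=R(97,22,75),R(2,18,75); il,i0=R(105,80.5,75),R(2,79,75)
print('front',fl,ang(f0,fl),'inner',il,ang(i0,il),'len',np.linalg.norm(fl-il))
tL=[R(110,252,77),R(127,253,77)]; tR=[R(24,250,77),R(42,251,77)]
print('tabs',tL,tR,ang(np.mean(tR,0),np.mean(tL,0)))
for a in (9,10.5,12):
    r=np.radians(a);X=np.array([np.cos(r),np.sin(r)]);Y=np.array([-X[1],X[0]])
    m=np.mean(tL+tR,0); print(a,'from tabs(72)',m-72*X,' lip front L local',(fl-m+72*X)@X,(fl-m+72*X)@Y,'inner',(il-m+72*X)@X,(il-m)@Y)
# near vertical wall edges of lip end cap / opening (z~45): line right inner edge
print('wall',R(129,107,45),R(139,205,45),ang(R(139,205,45),R(129,107,45)))
E
```

```text
front [ 445.22166595 -149.20763162] 9.29817570652294 inner [ 482.91881716 -144.94862205] 10.653321647214256 len 37.936978952550355
tabs [array([ 626.63612643, -143.76079335]), array([ 624.66288644, -128.98376225])] [array([ 639.69931089, -218.33001614]), array([ 637.57069761, -202.80913418])] 9.926972873990252
9 from tabs(72) [ 561.02869482 -184.73420796]  lip front L local -108.82367121164468 53.20539583644291 inner -70.92437860155255 51.514836254273455
10.5 from tabs(72) [ 561.347902   -186.59188431]  lip front L local -107.3689525591819 57.92057557027125 inner -69.52690078090514 55.23850747708859
12 from tabs(72) [ 561.71562809 -188.44056822]  lip front L local -105.79130338631417 62.59605943480102 inner -68.03242749188894 58.92432098610395
wall [ 502.6181093  -145.72090635] [ 591.69717077 -136.91469032] -264.35417378636413
```

Call:
{"method": "move_arm", "body": {
  "motion": [
    {"tx": 0,"ty": 0,"tz": 0,"spin": 0.18,"gripper": -1},
    {"tx": -0.14,"ty": -1,"tz": 0,"spin": 0,"gripper": -1},
    {"tx": -0.14,"ty": -1,"tz": 0,"spin": 0,"gripper": -1},
    {"tx": 0,"ty": -1,"tz": 0,"spin": 0,"gripper": -1},
    {"tx": 0,"ty": -1,"tz": 0,"spin": 0,"gripper": -1}
  ]
}}

```text
t: 7.0
position: [573.7, -64.6, 174.7]
orientation: [-0.089, 0.996, 0.0, -0.0]
ft_force: [0.7, -0.6, -2.6]
width: 13.8
finger_force: 20.0
```

Call:
{"method": "move_arm", "body": {
  "motion": [
    {"tx": 0,"ty": -1,"tz": 0,"spin": 0,"gripper": -1},
    {"tx": 0,"ty": -1,"tz": 0,"spin": 0,"gripper": -1},
    {"tx": 0,"ty": -1,"tz": 0,"spin": 0,"gripper": -1},
    {"tx": 0,"ty": -1,"tz": 0,"spin": 0,"gripper": -1},
    {"tx": 0,"ty": -0.64,"tz": 0,"spin": 0,"gripper": -1}
  ]
}}

```text
t: 7.5
position: [594.5, -179.5, 174.6]
orientation: [-0.089, 0.996, 0.0, -0.0]
ft_force: [-0.3, 0.5, -3.9]
width: 14.1
finger_force: 20.0
```

Call:
{"method": "move_arm", "body": {
  "motion": [
    {"tx": 0,"ty": 0,"tz": 0.8,"spin": 0,"gripper": -1},
    {"tx": 0,"ty": 0,"tz": 0.7,"spin": 0,"gripper": -1},
    {"tx": 0,"ty": 0,"tz": 0.3,"spin": 0,"gripper": -1},
    {"tx": 0,"ty": 0,"tz": 0,"spin": 0,"gripper": -1}
  ]
}}

```text
t: 7.9
position: [594.1, -178.0, 128.9]
orientation: [-0.09, 0.996, 0.001, -0.001]
ft_force: [0.1, 0.5, -2.6]
width: 13.9
finger_force: 20.0
```

```bash
python3 - <<'E'
from tilt import *
s=snap('side','s4'); w=snap('wrist','w4'); q=env.sense(); p=q['position']
o=np.array([561.5,-185.7,0]);a=np.radians(10);X=np.array([np.cos(a),np.sin(a),0]);Y=np.array([-X[1],X[0],0])
print(p,q['orientation'],'local',(p-o)@X,(p-o)@Y,q['ft_force'])
A=cv2.resize(s['image'][70:170,220:330],(440,400),interpolation=2)
B=w['image'][0:280:,140:480]; B=cv2.resize(B,(340,280)); B=np.vstack([B,np.zeros((120,340,3),np.uint8)])
cv2.imwrite('pics/c4.png',np.hstack([A,B]))
E
```

```text
[ 594.7678597  -178.55555705  130.55332548] [-8.95945178e-02  9.95978181e-01 -2.73591202e-04  4.58729773e-04] local 34.003065658389815 1.258999600005588 [-0.66979672  0.28407016 -2.83974975]
```

View pics/c4.png

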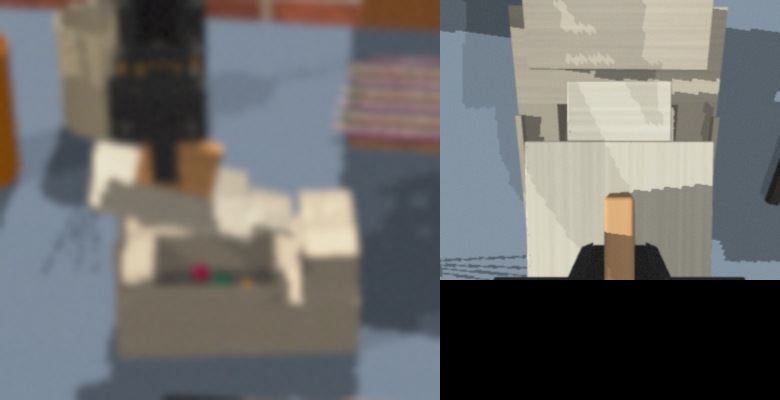

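```bash
python3 - <<'E'
from h import *
w=dict(np.load('pics/w4.npz')); p=np.array([594.5,-178.3,130]); a=np.radians(10);X=np.array([np.cos(a),np.sin(a),0])
for z in(84,88,92): print('tip',z,(onz(w,319,82,z)-p)@X)
for z in (75,): print('lip',(onz(w,319,69,z)-p)@X,(onz(w,319,79,z)-p)@X)
g=cv2.cvtColor(w['image'],cv2.COLOR_BGR2GRAY); print(g[55:90,319].tolist(), g[55:90,225].tolist())
E
```

```text
tip 84 -95.23055829946608
tip 88 -94.99992091825719
tip 92 -94.76928353704825
lip -102.87756615351653 -97.41116009693214
[176, 175, 172, 173, 172, 172, 172, 173, 174, 173, 170, 173, 170, 161, 125, 105, 105, 107, 105, 109, 107, 107, 106, 109, 111, 132, 182, 212, 218, 217, 216, 211, 211, 212, 214] [172, 169, 168, 166, 167, 167, 164, 167, 167, 165, 164, 165, 168, 166, 166, 167, 167, 170, 167, 169, 169, 170, 167, 169, 173, 171, 176, 170, 175, 174, 171, 170, 169, 167, 167]
```

Seen from the wrist, the tongue end (crop row 82) sits 8 mm short of the lip edge (row 69) and is centred laterally at column 619. I'll lower and hook it.

Call:
{"method": "move_arm", "body": {
  "motion": [
    {"tx": 0,"ty": 0,"tz": 0.5,"spin": 0,"gripper": -1},
    {"tx": 0,"ty": 0,"tz": 0.4,"spin": 0,"gripper": -1},
    {"tx": 0,"ty": 0,"tz": 0.3,"spin": 0,"gripper": -1},
    {"tx": 0,"ty": 0,"tz": 0,"spin": 0,"gripper": -1}
  ]
}}

```text
t: 8.4
position: [593.8, -178.5, 98.2]
orientation: [-0.089, 0.996, 0.001, -0.001]
ft_force: [0.0, 0.4, -3.4]
width: 14.0
finger_force: 20.0
```

Call:
{"method": "move_arm", "body": {
  "motion": [
    {"tx": 0.2,"ty": 0,"tz": 0,"spin": 0,"gripper": -1},
    {"tx": 0.3,"ty": 0,"tz": 0,"spin": 0,"gripper": -1},
    {"tx": 0.3,"ty": 0,"tz": 0,"spin": 0,"gripper": -1},
    {"tx": 0.3,"ty": 0,"tz": 0,"spin": 0,"gripper": -1},
    {"tx": 0,"ty": 0,"tz": 0,"spin": 0,"gripper": -1}
  ]
}}

```text
t: 8.9
position: [566.5, -184.0, 100.0]
orientation: [-0.089, 0.996, -0.0, -0.0]
ft_force: [0.4, -0.5, -2.4]
width: 13.6
finger_force: 20.0
```

```bash
python3 - <<'E'
from h import *
w=snap('wrist','w5'); q=env.sense(); p=q['position']; a=np.radians(10);X=np.array([np.cos(a),np.sin(a),0])
print(p,q['ft_force'],q['ft_torque'])
g=cv2.cvtColor(w['image'],cv2.COLOR_BGR2GRAY)
print('lip edge pred row',[proj(w,np.array([561.5,-185.7,0])-69*X+[0,0,75]).round(1)]); print(g[60:150:2,319].tolist())
E
```

```text
[ 566.9937949  -183.92190197  100.0637625 ] [-0.20667226  0.23970534 -3.43522355] [ 0.03922148 -0.09699889 -0.04047444]
lip edge pred row [array([318.7, 122.7])]
[174, 171, 171, 172, 169, 168, 170, 171, 172, 171, 167, 166, 179, 180, 185, 193, 190, 180, 168, 161, 167, 171, 168, 169, 166, 162, 168, 165, 171, 186, 187, 190, 214, 217, 219, 217, 214, 212, 212, 213, 186, 193, 210, 212, 209]
```

Call:
{"method": "move_arm", "body": {
  "motion": [
    {"tx": 0.2,"ty": 0,"tz": 0,"spin": 0,"gripper": -1},
    {"tx": 0,"ty": 0,"tz": 0.2,"spin": 0,"gripper": -1},
    {"tx": 0,"ty": 0,"tz": 0.1,"spin": 0,"gripper": -1},
    {"tx": -0.05,"ty": 0,"tz": 0.1,"spin": 0,"gripper": -1},
    {"tx": -0.05,"ty": 0,"tz": 0.1,"spin": 0,"gripper": -1}
  ],
  "force": 8
}}

```text
t: 9.45
position: [564.9, -184.1, 86.9]
orientation: [-0.09, 0.996, 0.0, -0.0]
ft_force: [0.9, -0.4, -1.4]
width: 14.0
finger_force: 8.0
```

Call:
{"method": "move_arm", "body": {
  "motion": [
    {"tx": -0.06,"ty": 0,"tz": 0.14,"spin": 0,"gripper": -1},
    {"tx": -0.06,"ty": 0,"tz": 0.14,"spin": 0,"gripper": -1},
    {"tx": -0.06,"ty": 0,"tz": 0.14,"spin": 0,"gripper": -1},
    {"tx": 0,"ty": 0,"tz": 0,"spin": 0,"gripper": -1}
  ],
  "force": 8
}}

```text
t: 9.85
position: [569.4, -183.2, 76.1]
orientation: [-0.09, 0.996, 0.0, -0.0]
ft_force: [0.7, -0.0, -2.3]
width: 14.2
finger_force: 8.0
```

Call:
{"method": "move_arm", "body": {
  "motion": [
    {"tx": -0.05,"ty": 0,"tz": 0.12,"spin": 0,"gripper": -1},
    {"tx": -0.03,"ty": 0,"tz": 0.1,"spin": 0,"gripper": -1},
    {"tx": 0,"ty": 0,"tz": 0,"spin": 0,"gripper": -1}
  ],
  "force": 5
}}

```text
t: 10.15
position: [571.4, -183.0, 71.1]
orientation: [-0.09, 0.996, 0.0, 0.0]
ft_force: [0.3, -0.4, -2.6]
width: 14.1
finger_force: 5.0
```

```bash
python3 - <<'E'
from tilt import *
s=snap('side','s6'); w=snap('wrist','w6'); q=env.sense(); p=q['position']
print(p,q['ft_force'],q['ft_torque'])
A=cv2.resize(s['image'][70:170,220:330],(440,400),interpolation=2)
B=w['image'][0:280:,140:480]; B=np.vstack([B,np.zeros((120,340,3),np.uint8)])
cv2.imwrite('pics/c6.png',np.hstack([A,B]))
E
```

```text
[ 571.23198285 -182.9417347    71.09048946] [-0.05375624  1.31793393 -2.90112028] [ 0.0247333  -0.01076447  0.01234532]
```

View pics/c6.png

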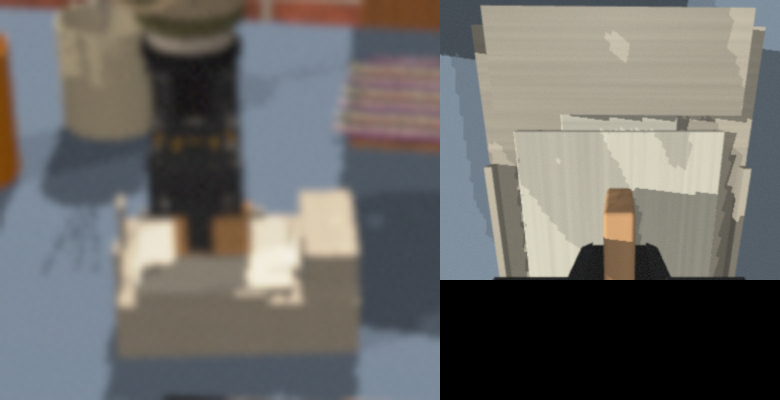

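The lid now lies between the guides with its tongue under the lip (crop lip edge row 117, plate edge row 130). The arm still carries most of its weight, so I'll keep lowering.

Call:
{"method": "move_arm", "body": {
  "motion": [
    {"tx": 0,"ty": 0,"tz": 0.06,"spin": 0,"gripper": -1},
    {"tx": 0,"ty": 0,"tz": 0.06,"spin": 0,"gripper": -1},
    {"tx": 0,"ty": 0,"tz": 0,"spin": 0,"gripper": -1}
  ],
  "force": 5
}}

```text
t: 10.55
position: [571.7, -182.9, 69.1]
orientation: [-0.09, 0.996, -0.0, 0.001]
ft_force: [-0.7, 2.6, 3.4]
width: 14.0
finger_force: 5.0
```

Call:
{"method": "move_arm", "body": {
  "motion": [
    {"tx": 0,"ty": 0,"tz": 0.06,"spin": 0,"gripper": -1},
    {"tx": 0,"ty": 0,"tz": 0,"spin": 0,"gripper": -1}
  ],
  "force": 5
}}

```text
t: 10.75
position: [571.8, -182.9, 67.8]
orientation: [-0.09, 0.996, -0.0, 0.001]
ft_force: [-0.4, 3.3, 5.4]
width: 14.3
finger_force: 5.0
```

Call:
{"method": "move_arm", "body": {
  "motion": [
    {"tx": 0,"ty": 0,"tz": -0.04,"spin": 0,"gripper": -0.3},
    {"tx": 0,"ty": 0,"tz": 0,"spin": 0,"gripper": -0.3},
    {"tx": 0,"ty": 0,"tz": 0,"spin": 0,"gripper": -0.3},
    {"tx": 0,"ty": 0,"tz": 0,"spin": 0,"gripper": -0.3}
  ]
}}

```text
t: 11.15
position: [571.2, -183.0, 67.6]
orientation: [-0.09, 0.996, 0.0, -0.0]
ft_force: [0.8, -0.2, -0.3]
width: 31.0
finger_force: 0.0
```

Call:
{"method": "move_arm", "body": {
  "motion": [
    {"tx": 0,"ty": 0,"tz": -0.5,"spin": 0,"gripper": -0.3},
    {"tx": 0,"ty": 0,"tz": -1,"spin": 0,"gripper": -0.3},
    {"tx": 0,"ty": 0,"tz": -1,"spin": 0,"gripper": -0.3},
    {"tx": -0.8,"ty": 0,"tz": -0.5,"spin": 0,"gripper": -0.3},
    {"tx": -0.8,"ty": 0,"tz": 0,"spin": 0,"gripper": -0.3}
  ]
}}

```text
t: 11.65
position: [611.9, -176.3, 146.4]
orientation: [-0.089, 0.996, -0.001, 0.002]
ft_force: [0.5, -0.2, 0.4]
width: 31.0
finger_force: 0.0
```

```bash
python3 - <<'E'
from h import *
s=snap('side','s7'); w=snap('wrist','w7'); q=env.sense(); p=q['position']
print(p,q['ft_force'],q['width'])
A=cv2.resize(s['image'][90:170,225:325],(400,320),interpolation=2); A=np.vstack([A,np.zeros((80,400,3),np.uint8)])
B=w['image'][0:300,120:520]; B=np.vstack([B,np.zeros((100,400,3),np.uint8)])
cv2.imwrite('pics/c7.png',np.hstack([A,B]))
E
```

```text
[ 611.95207555 -175.4917326   143.75349485] [-0.35439068 -0.71721087  0.67689895] 30.93487103202047
```

View pics/c7.png

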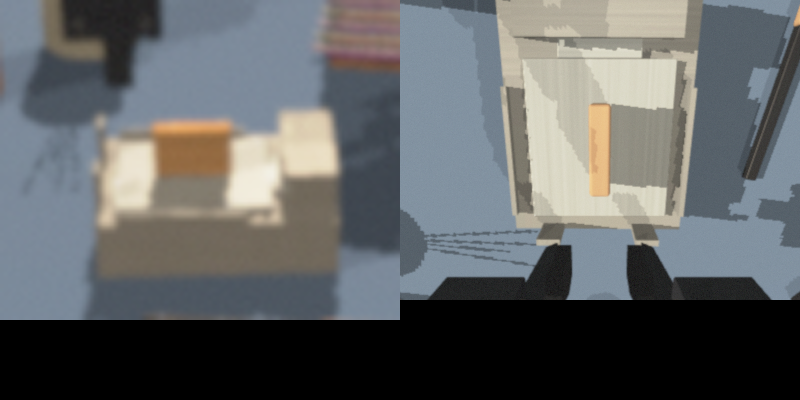

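Final look: the lid is flat between the guides, the tongue is under the lip (row 40–58), and the grip stands upright. I'll do one numeric check of height and level.

```bash
python3 - <<'E'
from h import *
s=dict(np.load('pics/s7.npz'));w=dict(np.load('pics/w7.npz'))
out=[]
def grip(d,r):
    h=cv2.cvtColor(d['image'],cv2.COLOR_BGR2HSV); m=cv2.inRange(h,(8,80,60),(25,255,255)); x,y,a,b=r; z=np.zeros_like(m); z[y:y+b,x:x+a]=m[y:y+b,x:x+a]
    c=max(cv2.findContours(z,0,2)[0],key=cv2.contourArea); return c[:,0]
cs=grip(s,(250,110,45,35)); print('side',cs.min(0),cs.max(0)); cw=grip(w,(290,90,60,115)); print('wrist',cw.min(0),cw.max(0))
S=lambda x,y:(225+x/4-.4,90+y/4-.4)
for a,b in((S(231,124),(319,104)),(S(153,124),(319.5,195.5))): print(tri(s,a,w,b))
o=np.array([561.5,-185.7,0]);a=np.radians(10);X=np.array([np.cos(a),np.sin(a),0]);Y=np.array([-X[1],X[0],0])
for x,y in((520,60),(677,62),(683,213),(528,215)):
    q=onz(w,x-400+120,y,51)-o; print(round(q@X,1),round(q@Y,1))
E
```

```text
side [263 121] [282 133]
wrist [309 104] [330 195]
(array([ 531.79571818, -190.78949052,   89.76133182]), np.float64(0.37304001093946215))
(array([ 589.66843819, -179.91128517,   91.27527507]), np.float64(0.6271361837533117))
-58.6 -55.8
-58.0 55.0
56.3 70.6
59.0 -58.7
```

```bash
python3 -c "
from rig import env
print(env.close_job())"
```

```text
the job is handed in; nothing more can be done
None
```

The job is handed in at about 12 s: the tray's own lid is hooked under the lip, measures level within about 1.5° at the seated height, and is released, with the smaller lid left untouched.

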